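# Stow the sextant telescope in its latched upright holder

### The arm

A 6-joint arm with a two-finger parallel gripper is mounted at the origin on the work surface. World frame = base frame: x ahead of the robot, y to its left, z up, the work surface at z = 0. Lengths are in m, angles in degrees, forces in N, time in s.
With the tool pointing down it reaches from about 0.375 to 0.9 m from the base axis. Payload 3.1 kg.
Tool frame: the origin (TCP) lies at the very end of the fingers, on their centre line; the grasp point (between the pads) lies 19 mm behind it; z points along the fingers, y is the direction in which the jaws open and shut (so a half turn about z gives the same grasp; the last joint's range is limited). The gripper opens to 87 mm and grips with 3 to 60 N. Pads are 19 mm wide; open, the fingers measure 117 mm over their backs; the gripper's body (75 mm by 190 mm) begins 51 mm behind the grasp point.
Start: joints at [57.038, 30.224, 82.088, -0, 67.689, -10.227], TCP at [0.242, 0.576, 0.223] pointing down, gripper open.
Joint ranges: [-176.69, 176.69], [-43.24, 126.21], [12.49, 139.97], [-82, 262], [0, 151.66], [-163.58, 163.58]. Speed limits (degrees/s): [159.86, 159.86, 180, 180, 180, 180].

### API

Orientations are given as a 3x3 rotation matrix whose columns are the frame's x, y, z axes.
In Python, from rig import readout, capture, camera_model, bot, spot_in, regions_of gives the robot as it stands.
- The arm moves only by the tool send_rows, never from a script. Its argument "moves" is a list that holds one entry, the list of rows, each a list of 7 numbers: the turn, a rotation vector about the tool's x, y, z in degrees, then the shift along the tool's x, y, z in cm, then the opening, from -1 (shut) to 1 (fully open). A call has exactly 5 rows; each row shifts and turns the commanded pose from where the row before left it, along the tool's axes as they then stand; what a row does not reach is not made up. A row lasts 1/10 s, in which the tool goes at most 50 mm and 8.59 degrees, less where a joint would pass 70% of its speed; a pose out of reach is approached as far as the arm can. A call with a gripper value outside its range is refused whole. The fingers move at their own pace and stop on an object; the grip force is fixed at half the most. Time passes only in rows, so rows that do not move let the fingers close, or fill a call up. It gives the time, the measured TCP pose, the force and the opening at its end, in the units of the state.
- readout.read_state(): the state, without advancing time (a new reading comes with each control period).
- capture(name): name is "scene" or "side" or "wrist"; returns the picture (384x512x3 uint8, blue, green, red); there is no depth.
- camera_model(name): a dict with "camera_matrix" (3x3 intrinsics, pixels), "pose" (4x4, takes a point from camera to world coordinates). Camera axes: x right, y up, looking along -z (the intrinsics and any distortion apply to the point x, -y, -z); pixel columns grow to the right and rows downward; lengths in m; the calibration is good to about 2 mm. A picture is of the moment at which its call begins: read the wrist's pose just before it. camera_model takes no time and is no camera call; for the wrist camera it gives the pose at the moment of the call.
- bot.hand_in(): hands the job in, once; it reports no verdict.
Trained networks look in the newest picture that a camera, given by its name, has taken for a name from the list of things; names that differ only in an ending like _2 or _b are one class to them, and where a whole thing is asked for, a point or a joint stands for the part that bears it (a point fixed in the world has none). Each returns a list of dicts, best first, with "p" (0 to 1); they miss things now and then, are a little off and sometimes report something else, mostly with a low value. They report only what shows in the picture. A call takes as long as a camera call.
- spot_in(camera, thing): "location" ([x, y, z] in m, in world coordinates, good to about 4 mm: the middle of the surface that is visible of it).
- regions_of(camera, thing): "mask" (384x512 bool, what is visible of it).
The state is a dict: "time_s": time; "joint_positions": joint angles; "qvel": joint speeds; "tau": joint torques, N m; "position": TCP position; "tcp_rot": TCP orientation; "force": force on the tool from outside, world axes, zero at the start; "moment": the same for the moment, N m; "opening": opening from 0.0 (shut) to 1.0 (fully open).
Only numpy, scipy, OpenCV 4.12 (cv2) and the standard library are available. Lean on these libraries where they do the work, as an engineer would, in place of code of your own. Each camera call takes 0.05 s, during which the arm holds its last target. There are 200 camera calls.

### The job

Stow the sextant telescope against the ship's roll. Pull the holder's red bolt knob all the way out, lower the telescope eyepiece-up into the bore at a tilt so that its collar passes in front of the brass fork and comes below it, and let go so that it leans in the bore by itself; then tip it upright into the fork and push the bolt fully in to lock it. Do not drop or topple the telescope, and leave the small sextant parts in their insert alone.

Things in the scene. Friction and masses are not known exactly. Their poses are not given: they have to be found in the camera images.
- scope_mid (a point): Telescope, blue barrel 24 mm in diameter, 200 mm long, its top 30 mm black, upright in the coaster. This point: on its axis, 100 mm above the foot's underside (half-way up); z along it to the eyepiece (black) end. Brass collar 34 mm in diameter, 95 to 108 mm above the foot's underside. Grip it about 165 mm above the foot, so that the fingers stay above the fork.
- scope_foot (a point): Centre of the underside of the telescope's foot, a brass disc 34 mm in diameter, 12 mm high; z along the telescope to the eyepiece end.
- coaster: Cork coaster, fixed, 72 mm across, rim 12 mm high, in which the telescope stands at first on a floor 6 mm above the table. Origin: centre of its underside.
- bore_floor (a point): Centre of the bore's floor in the fixed holder: dark wood block 84 x 84 x 54 mm on the table with a vertical round bore 44 mm in diameter, 44 mm deep, its floor 10 mm above the table. Axes = the holder's: z up, -x its front (roughly towards the robot), +y towards the bolt's knob. Place and yaw vary.
- fork (a point): Centre of the brass fork's slot, on the bore's axis, 126 mm above the bore floor. Two prongs, 12 mm thick, reach from a back bar at x = +16 mm (on a post behind it) forward to x = -8 mm; slot 29 mm wide, open to the front. The barrel fits it, foot and collar do not. Bolt guide (y +30 to +44 mm) and keeper (y -36 to -25 mm) reach forward to x = -30 mm, 8 mm above and below this point.
- bolt_knob (a point): Centre of the bolt's red knob, 24 mm in diameter and 20 mm long along y, on the end of a steel rod 8 mm in diameter that slides level along the holder's y axis, 20 mm in front of the bore axis and 126 mm above the bore floor. Fully in, the knob centre is at y = +90 mm in the holder and the rod closes the fork's mouth; fully out at y = +140 mm and the mouth is free. It can be pinched from above across the holder's x. Axes as the holder's.
- bolt (a joint): Bolt position in m: 0 = fully in (locked), 0.050 = fully out, grows as the knob is pulled out along the holder's +y. It has about 2 N of friction, no spring, and stays where it is left.
- eyepiece: black bakelite eyepiece, 30 mm across, 32 mm tall, standing in the insert; leave alone. Origin: centre of its underside
- filter0: green glass shade filter, disc 34 mm across and 8 mm thick with a small brass lug, lying in the insert; leave alone. Origin: centre of the disc's underside
- filter1: second green glass shade filter, like filter0
- mirror: chrome index mirror, plate 36 x 46 x 6 mm, lying in the insert; leave alone. Origin: centre of its underside
- scope: The whole telescope, 0.16 to 0.29 kg; origin at the foot's underside. Stowed, its collar lies just below the fork, so it cannot be lowered in upright: it must lean to the holder's front (top towards -x) by about 13 to 19 degrees as the collar passes down in front of the prongs. Let go, it leans about 23 degrees on the bore's front rim; pushed back past about 12 degrees it rights itself.

How it is judged (in metres and radians):
On the way, in this order (a step that is already met when the one before it is completed fails the run):
1. the bolt is pulled out (at least 42 of 50 mm) (value of joint bolt above 0.042 m), for 0.2 s.
2. the telescope leans by itself in the bore, foot on the floor, tilted 14 to 30 degrees, not touched by the robot (horizontal distance between scope_foot and bore_floor below 0.012 m and z of scope_foot in the frame of bore_floor below 0.012 m and angle between scope_foot's own z axis and vertical between 0.245 and 0.53 rad and contact force between each of the fingers, the arm and scope below 0.05 N), for 0.3 s.
3. the telescope stands upright in the fork, foot flat on the bore floor (horizontal distance between scope_foot and bore_floor below 0.012 m and z of scope_foot in the frame of bore_floor below 0.006 m and angle between scope_foot's own z axis and vertical below 0.09 rad), for 0.2 s.
4. the bolt is pushed in (5 mm or less left) (value of joint bolt below 0.005 m), for 0.2 s.
At the end, for the whole second after the job is handed in: The telescope stands eyepiece-up in the bore: foot within 6 mm of the bore floor and 12 mm of its centre, tilted less than 5 degrees, at rest and released; the bolt is in to within 5 mm (all of step 3 and value of joint bolt below 0.005 m and linear speed of scope below 0.02 m/s and contact force between the fingers and scope below 0.05 N); the robot touches nothing.
It fails at once if the telescope is toppled (more than 60 degrees) (angle between scope_foot's own z axis and vertical above 1.05 rad).
It fails at once if the telescope is dropped (in free fall with its foot more than 60 mm above the table) (height (world z) of scope_foot above 0.06 m and contact force between scope and anything else below 0.01 N).
It fails at once if a small sextant part (eyepiece, filter or mirror) is moved by more than 20 mm (distance of any of eyepiece, filter0, filter1, mirror from where it was at the start of the episode above 0.02 m).
It also fails if it takes over 72 s, if anything falls off the work surface, if the arm or the gripper's body presses on something with over 40 N, if the wrist force passes 120 N, or if a joint passes its speed limit or range.

## Working session

There is one attempt and no reset: what is moved stays moved. The work goes in short steps, Python scripts to look and compute and a tool call to move; the robot and the scene stay as the last step left them, time stands still between calls to the robot, and variables do not carry over. Pictures are saved under pics/ and viewed, about 8 in all and at most 12, crops included, and the job is handed in when it is done.

Besides the shell and the picture viewer there is one more tool, called after "Call:" as name([rows], argument=value, ...), one row to a line, values as JSON. send_rows: Moves the arm, as the interface text tells. Its arguments: {"type":"object","properties":{"moves":{"type":"array","items":{"type":"array","items":{"type":"array","items":{"type":"number"}}}}},"required":["moves"]}

```bash
ls; mkdir -p pics; python3 - <<'E'
from rig import *
import cv2,numpy as np
s=readout.read_state(); print({k:np.round(v,3).tolist() for k,v in s.items()})
a=capture("scene");b=capture("side")
cv2.imwrite("pics/a.png",cv2.resize(np.hstack([a,b]),(800,300),interpolation=cv2.INTER_AREA))
cv2.imwrite("pics/scene.png",a);cv2.imwrite("pics/side.png",b)
for c in("scene","side"):
  m=camera_model(c);print(c,np.round(m["camera_matrix"],1).tolist(),np.round(m["pose"],3).tolist(),[k for k in m])
  for t in("scope_mid","coaster","bore_floor","fork","bolt_knob","eyepiece","filter0","mirror","bolt"):
    try:
      print(c,t,[(np.round(r["location"],4).tolist(),round(r["p"],2)) for r in spot_in(c,t)[:3]])
    except Exception as e: print(t,e)
E
```

```text
pics
{'time_s': 0.0, 'joint_positions': [57.038, 30.279, 82.159, -0.0, 67.688, -10.228], 'qvel': [0.077, -0.061, 0.13, -0.016, -0.053, -0.042], 'tau': [-0.0, -44.004, -17.659, 0.063, 0.058, -0.0], 'position': [0.241, 0.576, 0.222], 'tcp_rot': [[-0.922, 0.386, -0.001], [0.386, 0.922, -0.002], [0.0, -0.002, -1.0]], 'force': [-0.009, 0.4, -0.539], 'moment': [-0.017, 0.012, 0.023], 'opening': 1.005}
scene [[460.0, 0.0, 259.6], [0.0, 460.0, 189.0], [0.0, 0.0, 1.0]] [[-0.047, -0.659, 0.75, 1.225], [0.999, -0.031, 0.035, 0.116], [0.0, 0.751, 0.66, 0.789], [0.0, 0.0, 0.0, 1.0]] ['camera_matrix', 'pose']
scene scope_mid [([0.5121, -0.2928, 0.1107], 0.73)]
scene coaster [([0.5067, -0.2925, 0.012], 0.73), ([0.6161, 0.0389, 0.0557], 0.62)]
scene bore_floor [([0.6225, 0.0373, 0.0522], 0.64)]
scene fork [([0.6188, 0.0392, 0.0574], 0.76)]
scene bolt_knob [([0.5832, 0.0994, 0.1363], 0.78)]
scene eyepiece [([0.4756, 0.2974, 0.0204], 0.73)]
scene filter0 [([0.5113, -0.2992, 0.1144], 0.69), ([0.4776, 0.3534, 0.0122], 0.56), ([0.483, 0.4035, 0.0146], 0.56)]
scene mirror [([0.5822, 0.0983, 0.1379], 0.74), ([0.5094, -0.3018, 0.1125], 0.64)]
scene bolt [([0.5843, 0.0991, 0.1333], 0.88)]
side [[455.4, 0.0, 255.0], [0.0, 455.4, 188.1], [0.0, 0.0, 1.0]] [[-0.971, 0.178, -0.16, 0.313], [-0.239, -0.667, 0.706, 0.797], [0.019, 0.723, 0.69, 0.79], [0.0, 0.0, 0.0, 1.0]] ['camera_matrix', 'pose']
side scope_mid [([0.4961, -0.2919, 0.1128], 0.97)]
side coaster [([0.4881, -0.2886, 0.0122], 0.62)]
side bore_floor [([0.5899, 0.0583, 0.054], 0.55)]
side fork [([0.589, 0.058, 0.0513], 0.73), ([0.4962, -0.294, 0.1151], 0.27)]
side bolt_knob [([0.5793, 0.122, 0.1367], 0.74)]
side eyepiece [([0.4636, 0.3073, 0.0252], 0.47)]
side filter0 [([0.4767, 0.3553, 0.0169], 0.56), ([0.474, 0.4145, 0.0131], 0.56)]
side mirror [([0.4141, 0.3913, 0.0125], 0.73)]
side bolt [([0.5798, 0.1236, 0.1363], 0.55)]
```

View pics/a.png

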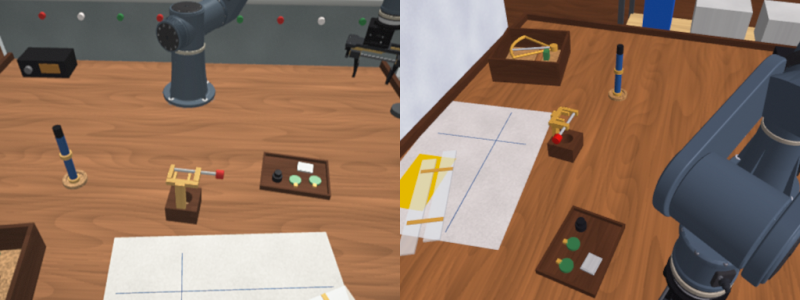

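```bash
python3 - <<'E'
import cv2,numpy as np
a=cv2.imread("pics/scene.png");b=cv2.imread("pics/side.png")
x=cv2.resize(a[120:270,190:340],(400,400),interpolation=cv2.INTER_CUBIC)
y=cv2.resize(b[120:270,60:210],(400,400),interpolation=cv2.INTER_CUBIC)
cv2.imwrite("pics/c.png",np.hstack([x,y]))
E
python3 - <<'E'
import cv2,numpy as np
a=cv2.imread("pics/scene.png");b=cv2.imread("pics/side.png")
x=cv2.resize(a[195:295,200:300],(400,400),interpolation=cv2.INTER_CUBIC)
y=cv2.resize(b[120:220,170:270],(400,400),interpolation=cv2.INTER_CUBIC)
cv2.imwrite("pics/c.png",np.hstack([x,y]))
E
```

```text
(no output)
```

View pics/c.png

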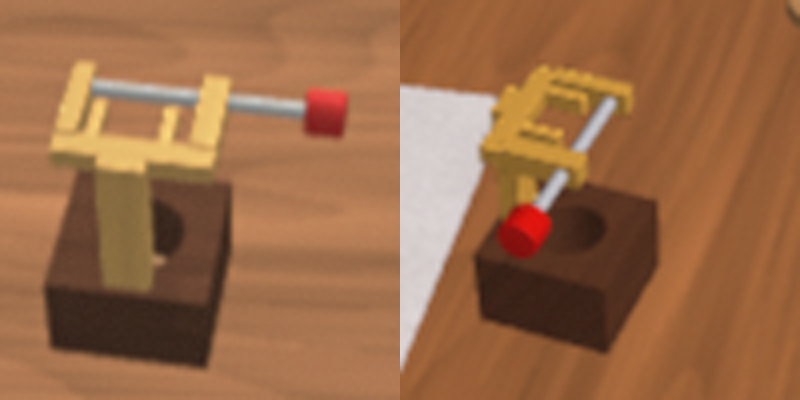

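```bash
cat > h.py <<'E'
import numpy as np,cv2
from rig import *
from scipy.optimize import least_squares
def proj(c,P,m=None):
    m=m or camera_model(c);T=np.linalg.inv(m["pose"]);p=np.atleast_2d(P)@T[:3,:3].T+T[:3,3]
    q=np.c_[p[:,0],-p[:,1],-p[:,2]]@np.array(m["camera_matrix"]).T
    return q[:,:2]/q[:,2:]
def Rz(a): c,s=np.cos(a),np.sin(a);return np.array([[c,-s,0],[s,c,0],[0,0,1]])
E
cat > fit.py <<'E'
from h import *
S=[(47,287,42,-42,54),(209,304,42,42,54),(232,183,-42,42,54),(52,349,42,-42,0),(207,366,42,42,0),(327,113,-20,90,136)]
D=[(610,290,-42,42,54),(476,257,42,42,54),(658,203,-42,-42,54),(607,352,-42,42,0),(481,318,42,42,0),(655,262,-42,-42,0),(525,232,-20,90,136)]
S=np.array(S,float);D=np.array(D,float)
ps=S[:,:2]/4+[200,195];pd=(D[:,:2]-[400,0])/4+[170,120]
ms,md=camera_model("scene"),camera_model("side")
def r(v,sel=(0,1)):
    f=lambda A:A[:,2:]/1e3@Rz(v[2]).T+[v[0],v[1],0]
    o=[]
    if 0 in sel:o.append((proj(0,f(S),ms)-ps).ravel())
    if 1 in sel:o.append((proj(0,f(D),md)-pd).ravel())
    return np.concatenate(o)
for sel in((0,),(1,),(0,1)):
    q=least_squares(r,[.6,.04,0],args=(sel,),loss='soft_l1');print(sel,np.round(q.x,4),np.degrees(q.x[2]));print(np.round(r(q.x,sel),1))
# scope
capture("scene");capture("side")
L=[]
for c,m in(("scene",ms),("side",md)):
    g=regions_of(c,"scope_mid");k=g[0]["mask"];v,u=np.nonzero(k);print(c,g[0]["p"],k.sum(),u.min(),u.max(),v.min(),v.max())
    h=v.max()-v.min();rows=range(int(v.min()+.05*h),int(v.min()+.75*h))
    L.append((m,[( (u[v==a].min()+u[v==a].max())/2,a) for a in rows if (v==a).any()]))
z=np.linspace(0.02,.206,60)
def rs(xy,LL):
    o=[]
    for m,pts in LL:
        q=proj(0,np.c_[np.full(60,xy[0]),np.full(60,xy[1]),z],m);i=np.argsort(q[:,1])
        o+=[np.interp(b,q[i,1],q[i,0])-a for a,b in pts]
    return np.array(o)
q=least_squares(rs,[.5,-.29],args=(L,),loss='soft_l1');print("scope",q.x,np.abs(q.fun).mean())
for c,m in(("scene",ms),("side",md)):print(proj(0,[[*q.x,.206],[*q.x,.006]],m))
E
python3 fit.py
```

```text
(0,) [ 0.594   0.0365 -0.103 ] -5.899097168856039
[-0.3 -0.6 -0.1  0.   0.5 -0.4  0.2  0.3  0.7  0.9 -1.1 -0.1]
(1,) [ 0.5931  0.0339 -0.0927] -5.308657613986182
[-1.1  0.  -0.8 -0.4 -0.1 -0.8  0.3  0.7 -0.2  0.6  0.9  0.6  0.7 -0.8]
(0, 1) [ 0.5934  0.0355 -0.0927] -5.311947914628244
[-0.6 -0.7 -0.3 -0.4 -0.1 -0.8 -0.1  0.2  0.5  0.5 -1.6 -0.7 -1.5  0.4
 -1.1  0.1 -0.4 -0.4  0.   1.1 -0.5  1.   0.6  1.   0.3 -0.4]
scene 0.91 950 67 101 159 234
side 0.61 624 273 286 57 123
scope [ 0.49849732 -0.30391049] 0.2913442407572799
[[ 71.80299206 162.57607816]
 [ 94.79509353 229.99815228]]
[[282.05910323  57.98938831]
 [278.01770835 120.21402266]]
```

```bash
cat >> h.py <<'E'
from scipy.spatial.transform import Rotation as Ro
H0=np.array([.5934,.0355,0]);YAW=np.radians(-5.5)
def w(l): return H0+Rz(YAW)@np.array(l)          # holder(table-level) -> world
def loc(p): return Rz(YAW).T@(np.array(p)-H0)
def down(yaz,tilt=0):   # tool down, y at azimuth; tilt: deg, lean of tool top toward holder -x
    y=Rz(np.radians(yaz))@[1,0,0];z=np.array([0,0,-1.]);x=np.cross(y,z)
    R=np.c_[x,y,z]; ay=Rz(YAW)@[0,1,0]
    return Ro.from_rotvec(-np.radians(tilt)*ay).as_matrix()@R
def plan(legs,step=.035,ang=7.5,start=None):
    s=readout.read_state();p,R=(s["position"],s["tcp_rot"]) if start is None else start
    p=np.array(p,float);R=np.array(R,float);out=[]
    for P,Q in legs:
        P=np.array(P);rv=Ro.from_matrix(R.T@Q).as_rotvec()
        n=int(np.ceil(max(np.linalg.norm(P-p)/step,np.degrees(np.linalg.norm(rv))/ang,1)))
        for i in range(n):
            out.append(np.r_[np.degrees(rv)/n,R.T@(P-p)/n*100] if 1 else 0)
            d=(P-p)/n if i==0 else d
            out[-1][3:]=R.T@d*100
            R=R@Ro.from_rotvec(rv/n).as_matrix()
        p=P
    for i,o in enumerate(out):print(i,np.round(o,2).tolist())
def st():
    s=readout.read_state();print(round(s["time_s"],2),np.round(s["position"],4),np.round(s["force"],1),round(s["opening"],3));return s
E
python3 - <<'E'
from h import *
k=w([-.02,.090,.117]);print(k)
plan([(k+[0,0,.10],down(-5.5)),(k,down(-5.5))])
print(down(-5.5))
E
```

```text
[0.58211819 0.12700257 0.117     ]
0 [-0.0, 0.0, 4.28, -2.87, -1.66, 0.03]
1 [-0.0, 0.0, 4.28, -2.99, -1.45, 0.03]
2 [-0.0, 0.0, 4.28, -3.09, -1.22, 0.03]
3 [-0.0, 0.0, 4.28, -3.17, -0.98, 0.03]
4 [-0.0, 0.0, 4.28, -3.23, -0.75, 0.03]
5 [-0.0, 0.0, 4.28, -3.28, -0.5, 0.03]
6 [-0.0, 0.0, 4.28, -3.31, -0.26, 0.03]
7 [-0.0, 0.0, 4.28, -3.32, -0.01, 0.03]
8 [-0.0, 0.0, 4.28, -3.31, 0.24, 0.03]
9 [-0.0, 0.0, 4.28, -3.28, 0.49, 0.03]
10 [-0.0, 0.0, 4.28, -3.24, 0.73, 0.03]
11 [-0.0, 0.0, 4.28, -3.17, 0.97, 0.03]
12 [-0.0, 0.0, 4.28, -3.09, 1.2, 0.03]
13 [-0.0, 0.0, 4.28, -2.99, 1.43, 0.03]
14 [-0.0, 0.0, 4.28, -2.88, 1.65, 0.03]
15 [-0.0, 0.0, 4.28, -2.75, 1.86, 0.03]
16 [-0.0, 0.0, 4.28, -2.6, 2.06, 0.03]
17 [-0.0, 0.0, 0.0, -0.0, 0.0, 3.33]
18 [-0.0, 0.0, 0.0, -0.0, 0.0, 3.33]
19 [-0.0, 0.0, 0.0, -0.0, 0.0, 3.33]
[[ 0.09584575  0.9953962   0.        ]
 [ 0.9953962  -0.09584575  0.        ]
 [ 0.          0.         -1.        ]]
```

Call:
send_rows([
  [[0,0,4.28,-2.87,-1.66,0,1],[0,0,4.28,-2.99,-1.45,0,1],[0,0,4.28,-3.09,-1.22,0,1],[0,0,4.28,-3.17,-0.98,0,1],[0,0,4.28,-3.23,-0.75,0,1]],
])

```text
time_s: 1.7
position: [0.3424, 0.4432, 0.2227]
tcp_rot: [[-0.716, 0.698, 0.0], [0.698, 0.716, 0.0], [-0.0, 0.0, -1.0]]
force: [-0.0, 0.2, 0.1]
opening: 1.001
```

Call:
send_rows([
  [[0,0,4.28,-3.28,-0.5,0,1],[0,0,4.28,-3.31,-0.26,0,1],[0,0,4.28,-3.32,0,0,1],[0,0,4.28,-3.31,0.24,0,1],[0,0,4.28,-3.28,0.49,0,1]],
])

```text
time_s: 2.2
position: [0.4429, 0.3109, 0.2227]
tcp_rot: [[-0.411, 0.911, 0.0], [0.911, 0.411, 0.0], [0.0, 0.0, -1.0]]
force: [0.6, -0.4, 0.5]
opening: 0.997
```

Call:
send_rows([
  [[0,0,4.28,-3.24,0.73,0,1],[0,0,4.28,-3.17,0.97,0,1],[0,0,4.28,-3.09,1.2,0,1],[0,0,4.28,-2.99,1.43,0,1],[0,0,4.28,-2.88,1.65,0,1]],
])

```text
time_s: 2.7
position: [0.5431, 0.1787, 0.2227]
tcp_rot: [[-0.05, 0.999, 0.0], [0.999, 0.05, 0.0], [0.0, 0.0, -1.0]]
force: [0.9, -0.0, -0.3]
opening: 1.0
```

Call:
send_rows([
  [[0,0,4.28,-2.75,1.86,0,1],[0,0,4.28,-2.6,2.06,0,1],[0,0,0,0,0,0,1],[0,0,0,0,0,0,1],[0,0,0,0,0,0,1]],
])

```text
time_s: 3.2
position: [0.5814, 0.1276, 0.2224]
tcp_rot: [[0.095, 0.995, -0.001], [0.995, -0.095, 0.0], [0.0, -0.001, -1.0]]
force: [-1.2, 1.3, -0.3]
opening: 0.998
```

```bash
python3 - <<'E'
from h import *
s=st();print(np.round(s["tcp_rot"],3))
m=camera_model("wrist");a=capture("wrist");cv2.imwrite("pics/w1.png",a)
print(proj(0,[w([-.02,.09,.136]),w([-.02,.09,.148]),w([-.02,.1,.136])],m),[(r["location"],r["p"]) for r in spot_in("wrist","bolt_knob")])
g=regions_of("wrist","bolt_knob")
hsv=cv2.cvtColor(a,cv2.COLOR_BGR2HSV);red=((hsv[...,0]<8)|(hsv[...,0]>172))&(hsv[...,1]>170)&(hsv[...,2]>90)
v,u=np.nonzero(red);print("red",u.mean(),v.mean(),u.min(),u.max(),v.min(),v.max())
k=w([-.02,.090,.117]);plan([(k+[0,0,.10],down(-5.5)),(k,down(-5.5))])
E
```

```text
3.2 [0.5814 0.1276 0.2224] [-1.2  1.3 -0.3] 0.998
[[ 0.095  0.995 -0.001]
 [ 0.995 -0.095  0.   ]
 [ 0.    -0.001 -1.   ]]
[[258.16595685 194.94670645]
 [258.22925375 198.72313227]
 [258.19490548 183.81509205]] [([0.5788, 0.1268, 0.1395], 0.76)]
red 259.465625 196.8109375 247 272 184 210
0 [-0.03, -0.01, 0.11, -0.1, 0.07, 0.56]
1 [-0.0, -0.0, -0.0, -0.0, -0.0, 3.33]
2 [-0.0, -0.0, -0.0, -0.0, -0.0, 3.33]
3 [-0.0, -0.0, -0.0, -0.0, -0.0, 3.33]
```

View pics/w1.png

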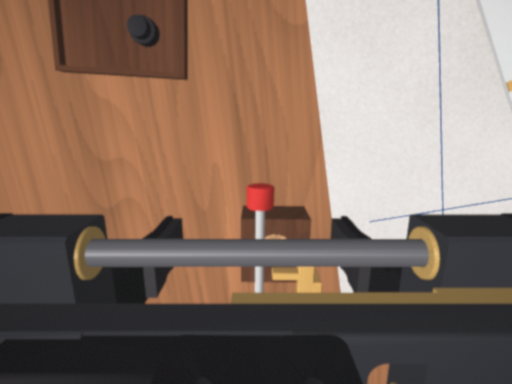

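Call:
send_rows([
  [[0,0,0,-0.1,0.1,3.3,1],[0,0,0,0,0,3.3,1],[0,0,0,0,0,2.9,1],[0,0,0,0,0,1.0,1],[0,0,0,0,0,0,1]],
])

```text
time_s: 3.85
position: [0.5819, 0.1264, 0.1162]
tcp_rot: [[0.095, 0.995, -0.004], [0.996, -0.095, -0.0], [-0.0, -0.004, -1.0]]
force: [-0.0, 0.5, 0.5]
opening: 1.001
```

Call:
send_rows([
  [[0,0,0,0,0,0,-1],[0,0,0,0,0,0,-1],[0,0,0,0,0,0,-1],[0,0,0,0,0,0,-1],[0,0,0,0,0,0,-1]],
])

```text
time_s: 4.35
position: [0.5835, 0.1259, 0.1182]
tcp_rot: [[0.096, 0.995, 0.001], [0.995, -0.096, 0.0], [0.0, 0.001, -1.0]]
force: [-0.3, 0.4, -0.1]
opening: 0.636
```

Call:
send_rows([
  [[0,0,0,0,0,0,-1],[0,0,0,0,0,0,-1],[0,0,0,0.2,0,0,-1],[0,0,0,0.4,0,0,-1],[0,0,0,0.4,0,0,-1]],
])

```text
time_s: 4.85
position: [0.5853, 0.1355, 0.1175]
tcp_rot: [[0.096, 0.995, 0.002], [0.995, -0.096, -0.001], [-0.001, 0.002, -1.0]]
force: [2.6, -2.2, -2.3]
opening: 0.264
```

Call:
send_rows([
  [[0,0,0,0,0,0,-1],[0,0,0,0.8,0,0,-1],[0,0,0,1.0,0,0,-1],[0,0,0,1.0,0,0,-1],[0,0,0,0.6,0,0,-1]],
])

```text
time_s: 5.35
position: [0.589, 0.1703, 0.1176]
tcp_rot: [[0.095, 0.995, 0.003], [0.995, -0.095, -0.0], [0.0, 0.003, -1.0]]
force: [4.4, -3.5, -2.9]
opening: 0.264
```

Call:
send_rows([
  [[0,0,0,0.3,0,0,-1],[0,0,0,0.2,0,0,-1],[0,0,0,0.1,0,0,-1],[0,0,0,0,0,0,-1],[0,0,0,0,0,0,-1]],
])

```text
time_s: 5.85
position: [0.5896, 0.1761, 0.1176]
tcp_rot: [[0.096, 0.995, 0.003], [0.995, -0.096, 0.0], [0.0, 0.003, -1.0]]
force: [5.2, -2.1, -4.1]
opening: 0.263
```

```bash
python3 - <<'E'
from h import *
s=st();print(loc(s["position"]))
for c in("scene","side"):
    capture(c);print([(np.round(loc(r["location"]),4),r["p"]) for r in spot_in(c,"bolt_knob")[:2]])
E
```

```text
5.85 [0.5896 0.1761 0.1176] [ 5.2 -2.1 -4.1] 0.263
[-0.01728706  0.13960002  0.11757452]
[(array([-0.0125,  0.0638,  0.1369]), 0.51)]
[(array([-0.0172,  0.1435,  0.1379]), 0.44)]
```

Call:
send_rows([
  [[0,0,0,0.2,0,0,-1],[0,0,0,0.2,0,0,-1],[0,0,0,0.2,0,0,-1],[0,0,0,0,0,0,-1],[0,0,0,0,0,0,-1]],
])

```text
time_s: 6.55
position: [0.5897, 0.1775, 0.1175]
tcp_rot: [[0.094, 0.996, 0.001], [0.996, -0.094, -0.008], [-0.007, 0.002, -1.0]]
force: [4.4, -13.9, -2.2]
opening: 0.267
```

```bash
python3 - <<'E'
from h import *
s=st();print(loc(s["position"]))
a=capture("scene");b=capture("side")
o=[]
for i,c in((a,"scene"),(b,"side")):
    q=proj(c,[w([-.02,y,.136]) for y in(.13,.14,.15)]);print(c,q)
    hsv=cv2.cvtColor(i,cv2.COLOR_BGR2HSV);red=((hsv[...,0]<8)|(hsv[...,0]>172))&(hsv[...,1]>170)&(hsv[...,2]>90)
    n,l,S,C=cv2.connectedComponentsWithStats(red.astype(np.uint8));print([(S[k].tolist(),C[k].round(1).tolist()) for k in range(1,n) if S[k,4]>20])
    x,y=q[1].astype(int);o.append(cv2.resize(i[y-50:y+50,x-50:x+50],(400,400),interpolation=cv2.INTER_CUBIC))
cv2.imwrite("pics/k.png",np.hstack(o))
E
```

```text
6.55 [0.5897 0.1775 0.1175] [  4.4 -13.9  -2.2] 0.267
[-0.01734326  0.14102265  0.11751215]
scene [[300.29970814 224.74895546]
 [305.36276935 225.26816483]
 [310.43772635 225.78859409]]
[([50, 16, 8, 8, 52], [53.5, 19.5]), ([357, 22, 6, 8, 37], [359.4, 25.3])]
side [[193.47386888 189.82601375]
 [191.40404482 192.99769513]
 [189.3035048  196.21644392]]
[([184, 188, 10, 12, 89], [188.9, 193.2])]
```

View pics/k.png

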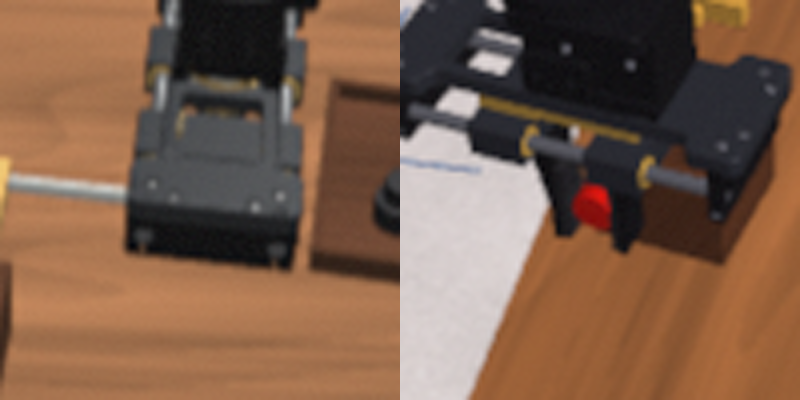

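Call:
send_rows([
  [[0,0,0,-0.4,0,0,-1],[0,0,0,0,0,0,1],[0,0,0,0,0,0,1],[0,0,0,0,0,0,1],[0,0,0,0,0,0,1]],
])

```text
time_s: 7.15
position: [0.5872, 0.1783, 0.1175]
tcp_rot: [[0.095, 0.995, -0.002], [0.995, -0.095, 0.0], [0.0, -0.002, -1.0]]
force: [0.5, 0.9, -0.0]
opening: 0.546
```

Call:
send_rows([
  [[0,0,0,0,0,-1,1],[0,0,0,0,0,-3.3,1],[0,0,0,0,0,-3.3,1],[0,0,0,0,0,-3.3,1],[0,0,0,0,0,-2.5,1]],
])

```text
time_s: 7.65
position: [0.5886, 0.178, 0.2547]
tcp_rot: [[0.095, 0.995, 0.003], [0.995, -0.095, 0.001], [0.001, 0.003, -1.0]]
force: [1.0, -0.9, 0.7]
opening: 0.966
```

```bash
sed -i 's/H0=np.array(.*,0\]);/H0=np.array([.5957,.0357,0]);/' h.py; python3 - <<'E'
from h import *
s=st();print(loc(s["position"]))
a=capture("side")
hsv=cv2.cvtColor(a,cv2.COLOR_BGR2HSV);red=((hsv[...,0]<8)|(hsv[...,0]>172))&(hsv[...,1]>170)&(hsv[...,2]>90)
n,l,S,C=cv2.connectedComponentsWithStats(red.astype(np.uint8));print([(S[k].tolist(),C[k].round(1).tolist()) for k in range(1,n) if S[k,4]>20])
print(proj("side",[w([-.02,y,.136]) for y in(.09,.13,.14,.15)]).tolist())
plan([([.4985,-.304,.25],down(-95.5))],step=.04)
E
```

```text
7.65 [0.5886 0.178  0.2547] [ 1.  -0.9  0.7] 0.966
[-0.02067713  0.14098     0.25473415]
[([184, 184, 15, 16, 150], [191.0, 191.7])]
[[200.39790898079127, 177.4620889255842], [192.38358921534342, 189.69149725266], [190.3062425037232, 192.86141334246204], [188.19807577821135, 196.07835906741198]]
0 [0.03, -0.04, 6.93, -3.76, -0.36, 0.06]
1 [0.03, -0.04, 6.93, -3.78, 0.1, 0.06]
2 [0.03, -0.04, 6.93, -3.74, 0.56, 0.06]
3 [0.03, -0.04, 6.93, -3.64, 1.0, 0.06]
4 [0.03, -0.04, 6.93, -3.5, 1.43, 0.07]
5 [0.03, -0.04, 6.93, -3.3, 1.85, 0.07]
6 [0.03, -0.04, 6.93, -3.05, 2.23, 0.07]
7 [0.03, -0.04, 6.93, -2.76, 2.58, 0.07]
8 [0.03, -0.04, 6.93, -2.43, 2.89, 0.07]
9 [0.03, -0.04, 6.93, -2.06, 3.17, 0.07]
10 [0.03, -0.04, 6.93, -1.66, 3.39, 0.07]
11 [0.03, -0.04, 6.93, -1.24, 3.57, 0.07]
12 [0.03, -0.04, 6.93, -0.8, 3.69, 0.07]
```

Call:
send_rows([
  [[0,0,6.93,-3.76,-0.36,0,1],[0,0,6.93,-3.78,0.1,0,1],[0,0,6.93,-3.74,0.56,0,1],[0,0,6.93,-3.64,1.0,0,1],[0,0,6.93,-3.5,1.43,0,1]],
])

```text
time_s: 8.2
position: [0.5518, -0.0089, 0.252]
tcp_rot: [[0.648, 0.762, 0.0], [0.762, -0.648, 0.0], [0.0, 0.0, -1.0]]
force: [0.1, -0.5, -0.1]
opening: 1.0
```

Call:
send_rows([
  [[0,0,6.93,-3.3,1.85,0,1],[0,0,6.93,-3.05,2.23,0,1],[0,0,6.93,-2.76,2.58,0,1],[0,0,6.93,-2.43,2.89,0,1],[0,0,6.93,-2.06,3.17,0,1]],
])

```text
time_s: 8.7
position: [0.516, -0.1945, 0.252]
tcp_rot: [[0.966, 0.258, 0.0], [0.258, -0.966, 0.0], [0.0, 0.0, -1.0]]
force: [-0.3, -1.0, 0.3]
opening: 0.999
```

Call:
send_rows([
  [[0,0,6.93,-1.66,3.39,0,1],[0,0,6.93,-1.24,3.57,0,1],[0,0,6.93,-0.8,3.69,0,1],[0,0,0,0,0,0,1],[0,0,0,0,0,0,1]],
])

```text
time_s: 9.2
position: [0.4948, -0.3049, 0.2516]
tcp_rot: [[0.995, -0.098, -0.0], [-0.098, -0.995, 0.001], [-0.0, -0.001, -1.0]]
force: [-0.6, 0.7, 0.3]
opening: 0.998
```

```bash
python3 - <<'E'
from h import *
s=st();print(np.round(s["tcp_rot"],3))
m=camera_model("wrist");a=capture("wrist");cv2.imwrite("pics/w2.png",a)
print(proj(0,[[.4985,-.304,.206],[.4985,-.304,.171],[.4985,-.304,.012]],m),[(r["location"],r["p"]) for r in spot_in("wrist","scope_mid")],[(r["location"],r["p"]) for r in spot_in("wrist","coaster")])
plan([([.4985,-.304,.152],down(-95.5))])
E
```

```text
9.2 [ 0.4948 -0.3049  0.2516] [-0.6  0.7  0.3] 0.998
[[ 0.995 -0.098 -0.   ]
 [-0.098 -0.995  0.001]
 [-0.    -0.001 -1.   ]]
[[254.58682211 203.27398894]
 [254.92429558 191.28163306]
 [255.74686196 162.0511612 ]] [([0.5061, -0.3, 0.1885], 0.9)] [([0.5111, -0.3052, 0.0108], 0.84)]
0 [-0.02, 0.01, 0.01, 0.11, 0.02, 3.32]
1 [-0.02, 0.01, 0.01, 0.11, 0.02, 3.32]
2 [-0.02, 0.01, 0.01, 0.11, 0.02, 3.32]
```

View pics/w2.png

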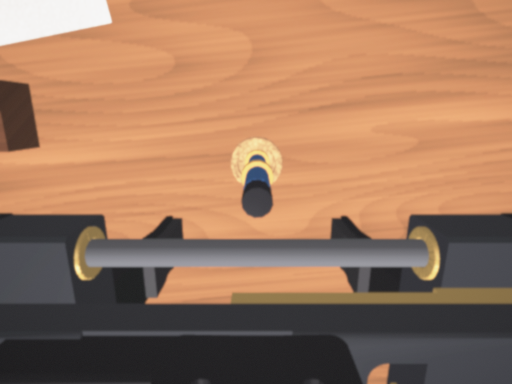

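Call:
send_rows([
  [[0,0,0,0.5,0.05,2.5,1],[0,0,0,0,0,3.3,1],[0,0,0,0,0,3.2,1],[0,0,0,0,0,0.9,1],[0,0,0,0,0,0,-1]],
])

```text
time_s: 9.85
position: [0.4997, -0.304, 0.1514]
tcp_rot: [[0.995, -0.096, -0.003], [-0.096, -0.995, 0.002], [-0.003, -0.002, -1.0]]
force: [-0.6, -0.2, 0.1]
opening: 0.967
```

Call:
send_rows([
  [[0,0,0,0,0,0,-1],[0,0,0,0,0,0,-1],[0,0,0,0,0,0,-1],[0,0,0,0,0,0,-1],[0,0,0,0,0,0,-1]],
])

```text
time_s: 10.35
position: [0.5003, -0.3059, 0.1532]
tcp_rot: [[0.995, -0.097, 0.001], [-0.097, -0.995, -0.001], [0.001, 0.001, -1.0]]
force: [0.4, 0.1, 0.6]
opening: 0.537
```

Call:
send_rows([
  [[0,0,0,0,0,0,-1],[0,0,0,0,0,0,-1],[0,0,0,0,0,0,-1],[0,0,0,0,0,0,-1],[0,0,0,0,0,0,-1]],
])

```text
time_s: 10.85
position: [0.5001, -0.3057, 0.1525]
tcp_rot: [[0.995, -0.097, -0.0], [-0.097, -0.995, 0.0], [-0.0, -0.0, -1.0]]
force: [-0.6, -0.3, 0.9]
opening: 0.268
```

```bash
cat >> h.py <<'E'
LF=.1465
def foot(l,t):   # scope foot local (bore floor coords x,y,h) -> (tcp,R)
    R=down(-95.5,t);return w([l[0],l[1],l[2]+.010])-LF*R[:,2],R
E
python3 - <<'E'
from h import *
s=st();p=np.array(s["position"])
plan([(p+[0,0,.165],down(-95.5)),foot([-.062,0,.165],18.5),foot([-.062,0,.056],18.5)],step=.03,ang=7)
print(foot([-.062,0,.056],18.5))
E
```

```text
10.85 [ 0.5001 -0.3057  0.1525] [-0.6 -0.3  0.9] 0.268
0 [-0.0, 0.0, -0.01, -0.0, -0.0, -2.75]
1 [-0.0, 0.0, -0.01, -0.0, -0.0, -2.75]
2 [-0.0, 0.0, -0.01, -0.0, -0.0, -2.75]
3 [-0.0, 0.0, -0.01, -0.0, -0.0, -2.75]
4 [-0.0, 0.0, -0.01, -0.0, -0.0, -2.75]
5 [-0.0, 0.0, -0.01, -0.0, -0.0, -2.75]
6 [0.0, 1.54, 0.0, -0.38, -2.91, 0.03]
7 [0.0, 1.54, 0.0, -0.38, -2.91, 0.02]
8 [0.0, 1.54, 0.0, -0.39, -2.91, 0.01]
9 [0.0, 1.54, 0.0, -0.39, -2.91, -0.0]
10 [0.0, 1.54, 0.0, -0.39, -2.91, -0.01]
11 [0.0, 1.54, 0.0, -0.38, -2.91, -0.02]
12 [0.0, 1.54, 0.0, -0.38, -2.91, -0.03]
13 [0.0, 1.54, 0.0, -0.38, -2.91, -0.04]
14 [0.0, 1.54, 0.0, -0.38, -2.91, -0.05]
15 [0.0, 1.54, 0.0, -0.38, -2.91, -0.06]
16 [0.0, 1.54, 0.0, -0.38, -2.91, -0.07]
17 [0.0, 1.54, 0.0, -0.38, -2.91, -0.08]
18 [-0.0, -0.0, -0.0, -0.86, -0.0, 2.58]
19 [-0.0, -0.0, -0.0, -0.86, -0.0, 2.58]
20 [-0.0, -0.0, -0.0, -0.86, -0.0, 2.58]
21 [-0.0, -0.0, -0.0, -0.86, -0.0, 2.58]
(array([0.48771431, 0.04609784, 0.20492942]), array([[ 9.43957761e-01, -9.58457525e-02,  3.15843849e-01],
       [-9.08927944e-02, -9.95396198e-01, -3.04123036e-02],
       [ 3.17304656e-01,  5.10149673e-18, -9.48323655e-01]]))
```

Call:
send_rows([
  [[0,0,0,0,0,-1.0,-1],[0,0,0,0,0,-2.5,-1],[0,0,0,0,0,-3.25,-1],[0,0,0,0,0,-3.25,-1],[0,0,0,0,0,-3.25,-1]],
])

```text
time_s: 11.35
position: [0.4998, -0.3053, 0.2864]
tcp_rot: [[0.995, -0.097, -0.001], [-0.097, -0.995, 0.001], [-0.001, -0.001, -1.0]]
force: [0.1, 0.0, -3.4]
opening: 0.267
```

Call:
send_rows([
  [[0,0,0,0,0,-3.25,-1],[0,1.54,0,-0.38,-1.9,0.03,-1],[0,1.54,0,-0.38,-2.91,0.02,-1],[0,1.54,0,-0.39,-2.91,0,-1],[0,1.54,0,-0.39,-2.91,0,-1]],
])

```text
time_s: 11.85
position: [0.4945, -0.1971, 0.3166]
tcp_rot: [[0.989, -0.098, 0.107], [-0.097, -0.995, -0.01], [0.108, -0.0, -0.994]]
force: [0.5, -0.1, -1.8]
opening: 0.268
```

Call:
send_rows([
  [[0,1.54,0,-0.39,-2.91,0,-1],[0,1.54,0,-0.38,-2.91,-0.02,-1],[0,1.54,0,-0.38,-2.91,-0.03,-1],[0,1.54,0,-0.38,-2.91,-0.04,-1],[0,1.54,0,-0.38,-2.91,-0.05,-1]],
])

```text
time_s: 12.35
position: [0.4895, -0.0503, 0.3149]
tcp_rot: [[0.966, -0.097, 0.239], [-0.095, -0.995, -0.023], [0.24, -0.0, -0.971]]
force: [0.5, 0.7, -1.2]
opening: 0.265
```

Call:
send_rows([
  [[0,1.54,0,-0.38,-2.91,-0.06,-1],[0,1.54,0,-0.38,-2.91,-0.07,-1],[0,1.54,0,-0.38,-2.91,-0.08,-1],[0,0,0,0,-1.0,0,-1],[0,0,0,0,0,0,-1]],
])

```text
time_s: 12.85
position: [0.4872, 0.0479, 0.3138]
tcp_rot: [[0.945, -0.094, 0.314], [-0.089, -0.996, -0.03], [0.316, -0.0, -0.949]]
force: [0.4, 0.9, -3.1]
opening: 0.267
```

```bash
python3 - <<'E'
from h import *
s=st();p=np.array(s["position"]);print(np.round(s["tcp_rot"],3))
plan([foot([-.062,0,.056],18.5)])
EOF
E
```

```text
12.85 [0.4872 0.0479 0.3138] [ 0.4  0.9 -3.1] 0.267
[[ 0.945 -0.094  0.314]
 [-0.089 -0.996 -0.03 ]
 [ 0.316 -0.    -0.949]]
0 [-0.01, 0.02, 0.02, -0.84, 0.04, 2.59]
1 [-0.01, 0.02, 0.02, -0.84, 0.04, 2.59]
2 [-0.01, 0.02, 0.02, -0.84, 0.04, 2.59]
3 [-0.01, 0.02, 0.02, -0.85, 0.04, 2.59]Traceback (most recent call last):
  File "<stdin>", line 4, in <module>
NameError: name 'EOF' is not defined
```

Call:
send_rows([
  [[0,0,0,-0.84,0.04,2.59,-1],[0,0,0,-0.84,0.04,2.59,-1],[0,0,0,-0.84,0.04,2.59,-1],[0,0,0,-0.84,0.04,2.59,-1],[0,0,0,0,0,0,-1]],
])

```text
time_s: 13.35
position: [0.4863, 0.044, 0.2015]
tcp_rot: [[0.947, -0.098, 0.306], [-0.094, -0.995, -0.03], [0.308, -0.0, -0.951]]
force: [-1.1, -0.0, -3.1]
opening: 0.271
```

```bash
python3 - <<'E'
from h import *
s=st();p=np.array(s["position"]);R=np.array(s["tcp_rot"]);f=p+LF*R[:,2]
print("foot loc",loc(f)-[0,0,.01])
a=capture("scene");b=capture("side");o=[]
H=[w([x,y,.054]) for x,y in((-.042,-.042),(-.042,.042),(.042,.042),(.042,-.042))]
F=[w([-.008,y,.136]) for y in(-.0145,.0145)]+[w([.016,y,.136]) for y in(-.0145,.0145)]+[w([-.03,.03,.144]),w([-.03,-.025,.144]),w([-.02,.14,.136])]
S=[f,f+.2*(-R[:,2])]
for i,c in((a,"scene"),(b,"side")):
    q=proj(c,H+F+S);u=q[4].astype(int)
    x0,y0=u[0]-70,u[1]-80
    v=cv2.resize(i[y0:y0+150,x0:x0+133],(400,450),interpolation=cv2.INTER_CUBIC)
    for t,k in zip(q,[(0,255,0)]*4+[(255,0,255)]*7+[(0,255,255)]*2):cv2.circle(v,tuple(((t-[x0,y0]+.5)*3).astype(int)),2,k,-1)
    o.append(v)
cv2.imwrite("pics/f.png",np.hstack(o))
E
```

```text
13.35 [0.4863 0.044  0.2015] [-1.1 -0.  -3.1] 0.271
foot loc [-0.06458765 -0.00230137  0.05213424]
```

View pics/f.png

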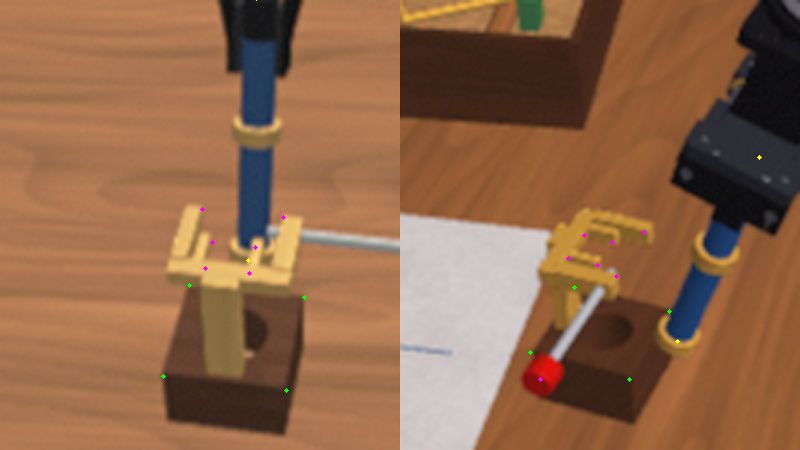

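```bash
python3 - <<'E'
from h import *
plan([foot([.002,0,.056],18.5)],step=.02)
print("then");P=foot([.002,0,.056],18.5)
plan([foot([.002,0,.030],18.5),foot([.003,0,.012],18.5),foot([.0045,0,.006],18.5)],step=.013,start=P)
E
```

```text
0 [0.01, 0.01, -0.03, 1.47, -0.05, 0.49]
1 [0.01, 0.01, -0.03, 1.47, -0.05, 0.49]
2 [0.01, 0.01, -0.03, 1.47, -0.05, 0.49]
3 [0.01, 0.01, -0.03, 1.47, -0.05, 0.49]
then
0 [0.0, 0.0, 0.0, -0.41, -0.0, 1.23]
1 [0.0, 0.0, 0.0, -0.41, -0.0, 1.23]
2 [0.0, 0.0, 0.0, -0.24, -0.0, 0.87]
3 [0.0, 0.0, 0.0, -0.24, -0.0, 0.87]
4 [0.0, 0.0, 0.0, -0.05, 0.0, 0.62]
```

Call:
send_rows([
  [[0,0,0,1.47,-0.05,0.45,-1],[0,0,0,1.47,-0.05,0.45,-1],[0,0,0,1.47,-0.05,0.45,-1],[0,0,0,1.47,-0.05,0.45,-1],[0,0,0,0,0,0,-1]],
])

```text
time_s: 13.95
position: [0.5545, 0.0396, 0.2093]
tcp_rot: [[0.941, -0.098, 0.323], [-0.092, -0.995, -0.032], [0.324, 0.001, -0.946]]
force: [0.0, -0.4, -2.0]
opening: 0.27
```

```bash
cat >> h.py <<'E'
def fs():
    s=st();p=np.array(s["position"]);R=np.array(s["tcp_rot"]);f=p+LF*R[:,2]
    print("foot mm",np.round((loc(f)-[0,0,.01])*1000,1),"tilt",np.degrees(np.arccos(-R[2,2])).round(1));return s,f,R
E
python3 - <<'E'
from h import *
fs();a=capture("side");s,f,R=fs();ax=-R[:,2]
x0,y0=170,110
v=cv2.resize(a[y0:y0+120,x0:x0+160],(800,600),interpolation=cv2.INTER_CUBIC)
th=np.linspace(0,2*np.pi,25)
def dots(P,k):
    for t in proj("side",P):cv2.circle(v,tuple(((t-[x0,y0]+.5)*5).astype(int)),2,k,-1)
dots([w([.022*np.cos(t),.022*np.sin(t),.054]) for t in th],(0,255,0))
dots([f+.017*(np.cos(t)*R[:,0]+np.sin(t)*R[:,1]) for t in th],(0,255,255))
dots([f+.108*ax+.017*(np.cos(t)*R[:,0]+np.sin(t)*R[:,1]) for t in th],(255,0,255))
dots([w([x,y,.054]) for x,y in((-.042,-.042),(-.042,.042),(.042,.042),(.042,-.042))],(255,255,0))
cv2.imwrite("pics/g.png",v)
E
```

```text
13.95 [0.5545 0.0396 0.2093] [ 0.  -0.4 -2. ] 0.27
foot mm [ 6.1 -0.2 60.7] tilt 18.9
14.0 [0.5523 0.0401 0.2084] [-0.8  0.6 -2.1] 0.267
foot mm [ 3.4  0.1 59.7] tilt 18.7
```

View pics/g.png

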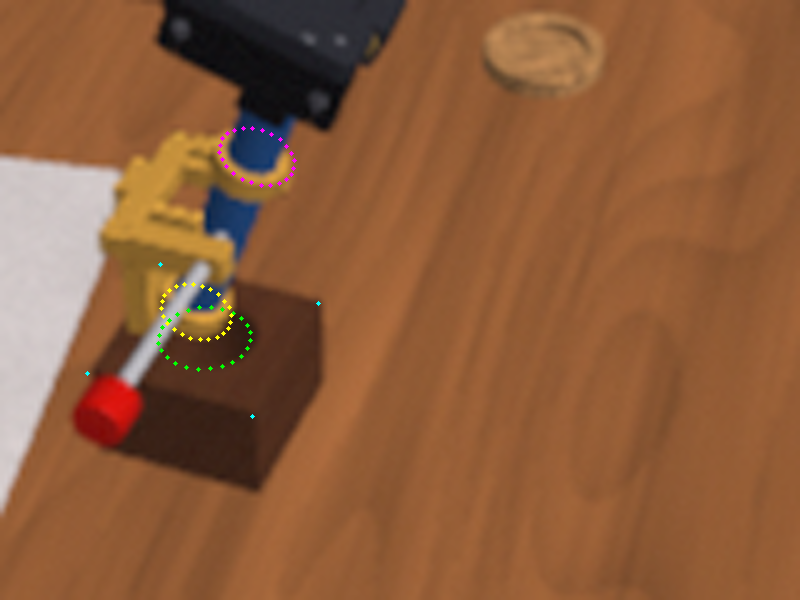

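```bash
sed -i 's/H0=np.array(.*,0\]);/H0=np.array([.5945,.0357,0]);/' h.py; python3 - <<'E'
from h import *
for i in range(4): capture("side");fs()
P=foot([.002,0,.030],18.5);plan([P],step=.01)
E
```

```text
14.05 [0.5508 0.0404 0.2077] [-0.8 -0.  -2.4] 0.276
foot mm [ 2.7  0.4 58.8] tilt 18.6
14.1 [0.55   0.0405 0.2072] [-0.7  0.3 -1.6] 0.265
foot mm [ 1.7  0.5 58.2] tilt 18.5
14.15 [0.5496 0.0406 0.2069] [-0.3 -0.9 -2.1] 0.269
foot mm [ 1.2  0.5 57.9] tilt 18.5
14.2 [0.5496 0.0407 0.2067] [-0.4 -0.  -2.8] 0.271
foot mm [ 1.2  0.6 57.8] tilt 18.5
0 [0.01, 0.01, -0.03, -0.27, 0.02, 0.89]
1 [0.01, 0.01, -0.03, -0.27, 0.02, 0.89]
2 [0.01, 0.01, -0.03, -0.27, 0.02, 0.89]
```

Call:
send_rows([
  [[0,0,0,-0.27,0.02,0.89,-1],[0,0,0,-0.27,0.02,0.89,-1],[0,0,0,-0.27,0.02,0.89,-1],[0,0,0,0,0,0,-1],[0,0,0,0,0,0,-1]],
])

```text
time_s: 14.7
position: [0.5509, 0.0399, 0.1777]
tcp_rot: [[0.944, -0.097, 0.314], [-0.092, -0.995, -0.031], [0.316, -0.0, -0.949]]
force: [-0.1, -0.6, -1.1]
opening: 0.267
```

```bash
python3 - <<'E'
from h import *
for i in range(3): capture("side");fs()
plan([foot([.003,0,.012],18.5)],step=.006)
E
```

```text
14.75 [0.5513 0.0399 0.1782] [-1.   0.3 -2.3] 0.27
foot mm [ 3.  -0.1 29.2] tilt 18.5
14.8 [0.5515 0.0398 0.1785] [ 0.   0.7 -2. ] 0.269
foot mm [ 3.3 -0.1 29.6] tilt 18.5
14.85 [0.5516 0.0399 0.1787] [ 0.   0.3 -2.1] 0.273
foot mm [ 3.4 -0.  29.8] tilt 18.5
0 [0.01, -0.0, -0.03, -0.2, 0.0, 0.56]
1 [0.01, -0.0, -0.03, -0.2, 0.0, 0.56]
2 [0.01, -0.0, -0.03, -0.2, 0.0, 0.56]
```

Call:
send_rows([
  [[0,0,0,-0.2,0,0.56,-1],[0,0,0,-0.2,0,0.56,-1],[0,0,0,-0.2,0,0.56,-1],[0,0,0,0,0,0,-1],[0,0,0,0,0,0,-1]],
])

```text
time_s: 15.35
position: [0.5509, 0.0398, 0.1604]
tcp_rot: [[0.944, -0.097, 0.315], [-0.092, -0.995, -0.031], [0.317, 0.0, -0.949]]
force: [1.7, -1.0, -1.4]
opening: 0.275
```

```bash
python3 - <<'E'
from h import *
for i in range(3): capture("side");fs()
plan([foot([.004,0,.006],18.5)],step=.003)
E
```

```text
15.4 [0.551  0.0399 0.1606] [-0.2  0.6 -2.6] 0.265
foot mm [ 2.7 -0.1 11.6] tilt 18.5
15.45 [0.5509 0.0399 0.1607] [ 0.5 -1.  -2.1] 0.27
foot mm [ 2.6 -0.1 11.7] tilt 18.5
15.5 [0.5509 0.0399 0.1607] [ 0.6 -1.2 -1.9] 0.269
foot mm [ 2.6 -0.  11.8] tilt 18.5
0 [0.01, 0.01, -0.04, -0.03, 0.0, 0.3]
1 [0.01, 0.01, -0.04, -0.03, 0.0, 0.3]
```

Call:
send_rows([
  [[0,0,0,-0.02,0,0.3,-1],[0,0,0,-0.02,0,0.3,-1],[0,0,0,0,0,0,-1],[0,0,0,0,0,0,-1],[0,0,0,0,0,0,-1]],
])

```text
time_s: 16.0
position: [0.5526, 0.0397, 0.1549]
tcp_rot: [[0.944, -0.097, 0.316], [-0.092, -0.995, -0.031], [0.317, 0.0, -0.948]]
force: [0.1, -0.6, -1.6]
opening: 0.271
```

```bash
python3 - <<'E'
from h import *
for i in range(3): capture("side");fs()
E
```

```text
16.05 [0.5525 0.0397 0.1549] [ 0.4 -0.1 -1.8] 0.269
foot mm [ 4.3 -0.1  6. ] tilt 18.5
16.1 [0.5525 0.0397 0.1549] [ 0.6 -0.1 -2.4] 0.266
foot mm [ 4.3 -0.1  6. ] tilt 18.5
16.15 [0.5525 0.0397 0.155 ] [ 1.4 -1.8 -2.5] 0.271
foot mm [ 4.3 -0.1  6. ] tilt 18.5
```

Call:
send_rows([
  [[0,0,0,-0.03,0,0.1,-1],[0,0,0,-0.03,0,0.1,-1],[0,0,0,0,0,0,-1],[0,0,0,0,0,0,-1],[0,0,0,0,0,0,-1]],
])

```text
time_s: 16.65
position: [0.5529, 0.0397, 0.1538]
tcp_rot: [[0.943, -0.097, 0.317], [-0.092, -0.995, -0.031], [0.319, 0.0, -0.948]]
force: [-2.3, -0.5, 5.5]
opening: 0.267
```

```bash
python3 - <<'E'
from h import *
for i in range(3): capture("side");fs()
E
```

```text
16.7 [0.5529 0.0397 0.1538] [-1.8 -0.6  5.5] 0.27
foot mm [ 4.9 -0.1  4.9] tilt 18.6
16.75 [0.5529 0.0397 0.1538] [-2.1  0.6  5.6] 0.27
foot mm [ 4.9 -0.1  5. ] tilt 18.6
16.8 [0.5529 0.0398 0.1538] [-1.8 -0.1  5.3] 0.266
foot mm [ 4.9 -0.   5. ] tilt 18.6
```

Call:
send_rows([
  [[0,0,0,0,0,0,0.5],[0,0,0,0,0,0,1],[0,0,0,0,0,0,1],[0,0,0,0,0,0,1],[0,0,0,0,0,0,1]],
])

```text
time_s: 17.3
position: [0.5524, 0.0398, 0.1526]
tcp_rot: [[0.944, -0.097, 0.315], [-0.092, -0.995, -0.031], [0.317, -0.0, -0.949]]
force: [0.2, 1.0, -0.6]
opening: 0.641
```

Call:
send_rows([
  [[0,0,0,0,0,0,1],[0,0,0,0,0,0,1],[0,0,0,0,0,0,1],[0,0,0,0,0,0,1],[0,0,0,0,0,0,1]],
])

```text
time_s: 17.8
position: [0.5524, 0.0398, 0.1527]
tcp_rot: [[0.944, -0.097, 0.315], [-0.092, -0.995, -0.031], [0.317, 0.0, -0.948]]
force: [-0.2, 0.5, -0.5]
opening: 0.984
```

```bash
python3 - <<'E'
from h import *
fs();a=capture("side");b=capture("scene");u=proj("side",[w([-.03,0,.1])])[0].astype(int);v=proj("scene",[w([-.03,0,.1])])[0].astype(int)
f=lambda i,p:cv2.resize(i[p[1]-70:p[1]+70,p[0]-66:p[0]+66],(396,420),interpolation=cv2.INTER_CUBIC)
cv2.imwrite("pics/l.png",np.hstack([f(b,v),f(a,u)]))
E
```

```text
17.8 [0.5524 0.0398 0.1527] [-0.2  0.5 -0.5] 0.984
foot mm [ 4.2 -0.1  3.8] tilt 18.5
```

View pics/l.png

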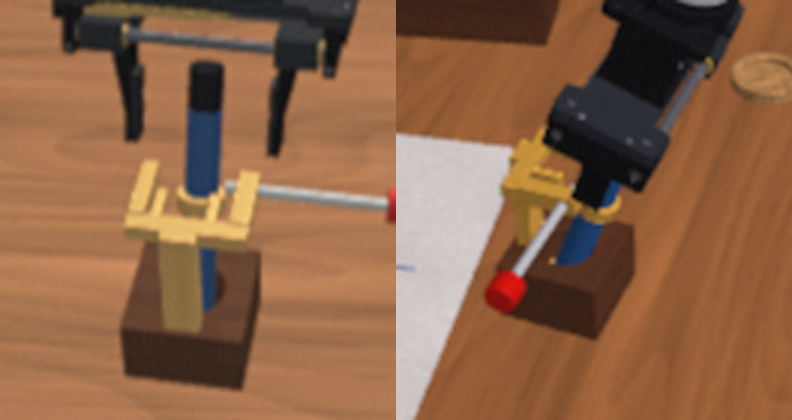

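```bash
python3 - <<'E'
from h import *
s=readout.read_state();p=np.array(s["position"]);R=down(-95.5,18.5)
A=(p-R[:,2]*.11,R);D=down(-95.5)
plan([A,(w([-.115,0,.26]),D),(w([-.115,0,.168]),D)],step=.03)
E
```

```text
0 [0.01, 0.01, -0.02, -0.0, 0.0, -2.75]
1 [0.01, 0.01, -0.02, -0.0, 0.0, -2.75]
2 [0.01, 0.01, -0.02, -0.0, 0.0, -2.75]
3 [0.01, 0.01, -0.02, -0.0, 0.0, -2.75]
4 [-0.0, -6.17, 0.0, -1.17, 0.0, -0.49]
5 [-0.0, -6.17, 0.0, -1.21, 0.0, -0.36]
6 [-0.0, -6.17, 0.0, -1.24, 0.0, -0.23]
7 [0.0, -0.0, 0.0, -0.0, -0.0, 2.3]
8 [0.0, -0.0, 0.0, -0.0, -0.0, 2.3]
9 [0.0, -0.0, 0.0, -0.0, -0.0, 2.3]
10 [0.0, -0.0, 0.0, -0.0, -0.0, 2.3]
```

Call:
send_rows([
  [[0,0,0,0,0,-1,1],[0,0,0,0,0,-2.5,1],[0,0,0,0,0,-2.5,1],[0,0,0,0,0,-2.5,1],[0,0,0,0,0,-2.5,1]],
])

```text
time_s: 18.4
position: [0.517, 0.0432, 0.2586]
tcp_rot: [[0.944, -0.097, 0.316], [-0.092, -0.995, -0.031], [0.317, 0.0, -0.948]]
force: [-0.2, -0.6, 0.5]
opening: 1.001
```

Call:
send_rows([
  [[0,-6.17,0,-1.17,0,-0.49,-1],[0,-6.17,0,-1.21,0,-0.36,-1],[0,-6.17,0,-1.24,0,-0.23,-1],[0,0,0,0,0,0,-1],[0,0,0,0,0,0,-1]],
])

```text
time_s: 18.9
position: [0.4802, 0.0469, 0.26]
tcp_rot: [[0.995, -0.097, 0.001], [-0.097, -0.995, -0.0], [0.001, -0.0, -1.0]]
force: [-0.4, 0.5, 0.1]
opening: 0.632
```

Call:
send_rows([
  [[0,0,0,0,0,0,-1],[0,0,0,0,0,0,-1],[0,0,0,0,0,0,-1],[0,0,0,0,0,0,-1],[0,0,0,0,0,0,-1]],
])

```text
time_s: 19.4
position: [0.48, 0.0469, 0.26]
tcp_rot: [[0.995, -0.097, -0.0], [-0.097, -0.995, 0.0], [-0.0, 0.0, -1.0]]
force: [0.1, 0.2, -0.4]
opening: 0.173
```

```bash
cat > sc.py <<'E'
from h import *
# fit scope tilt (about holder y) and foot x from blue+black mask in scene/side
def tilt():
    capture("side");capture("scene");L=[]
    for c in("side","scene"):
        g=regions_of(c,"scope_mid")
        if g: 
            v,u=np.nonzero(g[0]["mask"]);L.append((camera_model(c),np.c_[u,v].astype(float)));print(c,round(g[0]["p"],2),len(u))
    def res(q):
        o=[]
        f=w([q[0],q[1],.010+.017*abs(np.sin(q[2]))]);ax=Rz(YAW)@np.array([-np.sin(q[2])*np.cos(q[3]),np.sin(q[3]),np.cos(q[2])])
        for m,P in L:
            e=proj(0,[f+.05*ax,f+.2*ax],m);d=(e[1]-e[0])/np.linalg.norm(e[1]-e[0]);n=np.array([-d[1],d[0]])
            t=(P-e[1])@d;k=t<0
            b=np.round(t).astype(int)
            for j in np.unique(b[(t<0)&(t>-40)]):
                r=(P[b==j]-e[1])@n;o.append((r.min()+r.max())/2)
            o.append((np.max(t)-1)*3)
        o=np.array(o);o=np.r_[o,np.zeros(150-len(o))][:150];return np.r_[o,q[1]*2e3]
    q=least_squares(res,[.005,0,.3,0],loss='soft_l1',diff_step=1e-2,x_scale=[.005,.005,.1,.1]);print("foot x,y mm",q.x[:2]*1e3,"tilt deg",np.degrees(q.x[2:]),q.cost)
E
python3 - <<'E'
from sc import *
s=st();print(loc(s["position"]),np.round(s["tcp_rot"],3)[:,2]);tilt()
a=cv2.imread("pics/l.png")
D=down(-95.5);plan([(w([-.115,0,.26]),D),(w([-.115,0,.168]),D),(w([-.05,0,.168]),D)],step=.03)
E
```

```text
19.4 [0.48   0.0469 0.26  ] [ 0.1  0.2 -0.4] 0.173
[-1.14996117e-01  1.31449369e-04  2.59950334e-01] [-0.  0. -1.]
side 0.56 658
scene 0.97 708
foot x,y mm [2.07725686 0.07594876] tilt deg [19.37053792  0.55212546] 11.74568749891869
0 [-0.0, 0.03, -0.08, -0.01, 0.01, -0.01]
1 [0.0, -0.0, 0.0, -0.0, 0.0, 2.3]
2 [0.0, -0.0, 0.0, -0.0, 0.0, 2.3]
3 [0.0, -0.0, 0.0, -0.0, 0.0, 2.3]
4 [0.0, -0.0, 0.0, -0.0, 0.0, 2.3]
5 [-0.0, -0.0, 0.0, 2.17, 0.0, -0.0]
6 [-0.0, -0.0, 0.0, 2.17, 0.0, -0.0]
7 [-0.0, -0.0, 0.0, 2.17, 0.0, -0.0]
```

Call:
send_rows([
  [[0,0,0,0,0,2.3,-1],[0,0,0,0,0,2.3,-1],[0,0,0,0,0,2.3,-1],[0,0,0,0,0,2.3,-1],[0,0,0,0,0,0,-1]],
])

```text
time_s: 20.1
position: [0.4779, 0.0471, 0.1656]
tcp_rot: [[0.995, -0.097, -0.007], [-0.097, -0.995, 0.001], [-0.007, -0.0, -1.0]]
force: [-1.1, -0.4, -0.5]
opening: 0.004
```

Call:
send_rows([
  [[0,0,0,0.8,0,0,-1],[0,0,0,0.6,0,0,-1],[0,0,0,0.6,0,0,-1],[0,0,0,0.6,0,0,-1],[0,0,0,0.6,0,0,-1]],
])

```text
time_s: 20.6
position: [0.5129, 0.0436, 0.1685]
tcp_rot: [[0.995, -0.097, 0.001], [-0.097, -0.995, -0.0], [0.001, 0.0, -1.0]]
force: [-1.2, -0.5, -0.0]
opening: 0.003
```

Call:
send_rows([
  [[0,0,0,0.6,0,0,-1],[0,0,0,0.6,0,0,-1],[0,0,0,0.6,0,0,-1],[0,0,0,0.6,0,0,-1],[0,0,0,0.6,0,0,-1]],
])

```text
time_s: 21.1
position: [0.5423, 0.0408, 0.1678]
tcp_rot: [[0.995, -0.097, -0.001], [-0.097, -0.995, 0.0], [-0.001, 0.0, -1.0]]
force: [-0.2, -1.0, 0.4]
opening: 0.009
```

```bash
python3 - <<'E'
from sc import *
s=st();print(loc(s["position"]));tilt()
E
```

```text
21.1 [0.5423 0.0408 0.1678] [-0.2 -1.   0.4] 0.009
[-5.24368953e-02  2.73871508e-05  1.67833939e-01]
side 0.8 374
scene 0.79 622
foot x,y mm [ 4.69020612 -0.1189795 ] tilt deg [17.19841093 -0.45914771] 153.3477612204893
```

```bash
cat >> sc.py <<'E'
def pic(n):
    a=capture("side");b=capture("scene");u=proj("side",[w([-.03,0,.1])])[0].astype(int);v=proj("scene",[w([-.03,0,.1])])[0].astype(int)
    f=lambda i,p:cv2.resize(i[p[1]-60:p[1]+60,p[0]-60:p[0]+60],(400,400),interpolation=cv2.INTER_CUBIC)
    cv2.imwrite(n,np.hstack([f(b,v),f(a,u)]))
E
python3 -c "
from sc import *
pic('pics/p1.png')"
```

```text
(no output)
```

View pics/p1.png

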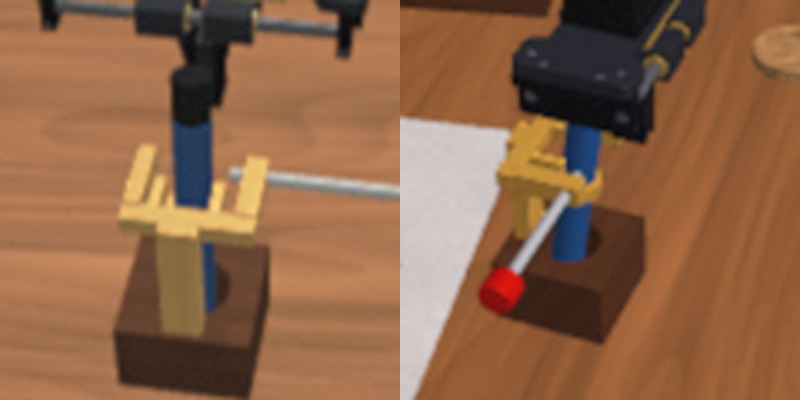

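Call:
send_rows([
  [[0,0,0,0.5,0,0,-1],[0,0,0,0.5,0,0,-1],[0,0,0,0.4,0,0,-1],[0,0,0,0.3,0,0,-1],[0,0,0,0.3,0,0,-1]],
])

```text
time_s: 21.9
position: [0.562, 0.0388, 0.1678]
tcp_rot: [[0.995, -0.097, -0.001], [-0.097, -0.995, 0.0], [-0.001, 0.0, -1.0]]
force: [0.0, -0.1, -0.8]
opening: 0.007
```

Call:
send_rows([
  [[0,0,0,0.3,0,0,-1],[0,0,0,0.2,0,0,-1],[0,0,0,0.1,0,0,-1],[0,0,0,0,0,0,-1],[0,0,0,0,0,0,-1]],
])

```text
time_s: 22.4
position: [0.5675, 0.0383, 0.1678]
tcp_rot: [[0.995, -0.097, -0.001], [-0.097, -0.995, 0.0], [-0.001, -0.0, -1.0]]
force: [0.6, 0.2, -0.0]
opening: 0.006
```

```bash
python3 - <<'E'
from sc import *
for i in range(2):
    s=st();print(loc(s["position"]));capture("side")
pic('pics/p2.png')
E
```

```text
22.4 [0.5675 0.0383 0.1678] [ 0.6  0.2 -0. ] 0.006
[-2.71199092e-02 -2.20234029e-06  1.67836115e-01]
22.45 [0.5675 0.0383 0.1679] [ 0.9 -0.5  0.5] 0.003
[-2.71690125e-02  5.41272701e-06  1.67862500e-01]
```

View pics/p2.png

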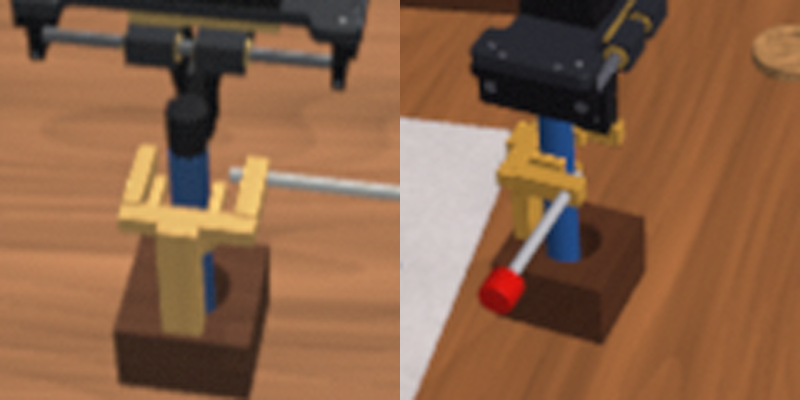

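Call:
send_rows([
  [[0,0,0,-1.5,0,0,-1],[0,0,0,-2.5,0,0,-1],[0,0,0,-2.5,0,0,-1],[0,0,0,0,0,-3,-1],[0,0,0,0,0,-3,-1]],
])

```text
time_s: 23.1
position: [0.5011, 0.0449, 0.2278]
tcp_rot: [[0.995, -0.097, -0.004], [-0.097, -0.995, 0.001], [-0.004, -0.0, -1.0]]
force: [0.3, -0.7, -0.6]
opening: 0.007
```

```bash
python3 - <<'E'
from sc import *
s=st();tilt()
D=down(-5.5);plan([(w([-.02,.18,.25]),D),(w([-.02,.18,.122]),D)],step=.03,ang=8)
E
```

```text
23.1 [0.5011 0.0449 0.2278] [ 0.3 -0.7 -0.6] 0.007
side 0.56 522
scene 0.7 488
foot x,y mm [9.52995892 0.53416434] tilt deg [ 2.94599825 -0.24121155] 32.034702499207825
0 [0.0, -0.0, -7.51, 0.6, -1.5, -0.18]
1 [0.0, -0.0, -7.51, 0.79, -1.41, -0.18]
2 [0.0, -0.0, -7.51, 0.96, -1.29, -0.18]
3 [0.0, -0.0, -7.51, 1.12, -1.16, -0.18]
4 [0.0, -0.0, -7.51, 1.27, -1.0, -0.18]
5 [0.0, -0.0, -7.51, 1.39, -0.83, -0.18]
6 [0.0, -0.0, -7.51, 1.48, -0.64, -0.18]
7 [0.0, -0.0, -7.51, 1.55, -0.44, -0.18]
8 [0.0, -0.0, -7.51, 1.6, -0.23, -0.18]
9 [0.0, -0.0, -7.51, 1.61, -0.02, -0.18]
10 [0.0, -0.0, -7.51, 1.6, 0.19, -0.18]
11 [0.0, -0.0, -7.51, 1.56, 0.4, -0.18]
12 [0.0, -0.0, 0.0, -0.0, -0.0, 2.56]
13 [0.0, -0.0, 0.0, -0.0, -0.0, 2.56]
14 [0.0, -0.0, 0.0, -0.0, -0.0, 2.56]
15 [0.0, -0.0, 0.0, -0.0, -0.0, 2.56]
16 [0.0, -0.0, 0.0, -0.0, -0.0, 2.56]
```

Call:
send_rows([
  [[0,0,-7.51,0.6,-1.5,-0.2,-1],[0,0,-7.51,0.79,-1.41,-0.2,-1],[0,0,-7.51,0.96,-1.29,-0.2,-1],[0,0,-7.51,1.12,-1.16,-0.2,-1],[0,0,-7.51,1.27,-1.0,-0.2,-1]],
])

```text
time_s: 23.8
position: [0.5391, 0.1168, 0.2362]
tcp_rot: [[0.846, 0.534, -0.004], [0.534, -0.846, -0.0], [-0.004, -0.002, -1.0]]
force: [-0.3, -0.8, -0.2]
opening: 0.005
```

Call:
send_rows([
  [[0,0,-7.51,1.39,-0.83,-0.2,-1],[0,0,-7.51,1.48,-0.64,-0.2,-1],[0,0,-7.51,1.55,-0.44,-0.2,-1],[0,0,-7.51,1.6,-0.23,-0.2,-1],[0,0,-7.51,1.61,0,-0.2,-1]],
])

```text
time_s: 24.3
position: [0.5763, 0.1884, 0.2459]
tcp_rot: [[0.345, 0.939, -0.004], [0.939, -0.345, -0.0], [-0.002, -0.004, -1.0]]
force: [0.0, 0.0, 0.0]
opening: 0.003
```

Call:
send_rows([
  [[0,0,-7.51,1.6,0.19,-0.2,-1],[0,0,-7.51,1.56,0.4,-0.2,-1],[0,0,0,0,0,0,-1],[0,0,0,0,0,0,-1],[0,0,0,0,0,0,-1]],
])

```text
time_s: 24.8
position: [0.5909, 0.2158, 0.2508]
tcp_rot: [[0.097, 0.995, -0.003], [0.995, -0.097, -0.001], [-0.001, -0.003, -1.0]]
force: [0.4, -0.7, 0.6]
opening: 0.003
```

```bash
python3 - <<'E'
from sc import *
s=st();print(loc(s["position"]))
D=down(-5.5);plan([(w([-.02,.18,.25]),D),(w([-.02,.18,.122]),D),(w([-.02,.108,.122]),D)],step=.03,ang=8)
E
```

```text
24.8 [0.5909 0.2158 0.2508] [ 0.4 -0.7  0.6] 0.003
[-0.02080896  0.17893686  0.25083927]
0 [-0.16, 0.06, -0.09, 0.11, 0.08, 0.08]
1 [0.0, -0.0, -0.0, 0.0, 0.0, 2.56]
2 [0.0, -0.0, -0.0, 0.0, 0.0, 2.56]
3 [0.0, -0.0, -0.0, 0.0, 0.0, 2.56]
4 [0.0, -0.0, -0.0, 0.0, 0.0, 2.56]
5 [0.0, -0.0, -0.0, 0.0, 0.0, 2.56]
6 [-0.0, -0.0, -0.0, -2.4, 0.0, -0.0]
7 [-0.0, -0.0, -0.0, -2.4, 0.0, -0.0]
8 [-0.0, -0.0, -0.0, -2.4, 0.0, -0.0]
```

Call:
send_rows([
  [[0,0,0,0.1,0.1,2.56,-1],[0,0,0,0,0,2.56,-1],[0,0,0,0,0,2.56,-1],[0,0,0,0,0,2.56,-1],[0,0,0,0,0,2.56,-1]],
])

```text
time_s: 25.3
position: [0.5924, 0.2166, 0.1229]
tcp_rot: [[0.098, 0.995, -0.001], [0.995, -0.098, -0.0], [-0.0, -0.001, -1.0]]
force: [-0.3, -0.3, -0.8]
opening: 0.003
```

Call:
send_rows([
  [[0,0,0,0,0,0,-1],[0,0,0,-0.8,0,0,-1],[0,0,0,-0.8,0,0,-1],[0,0,0,-0.8,0,0,-1],[0,0,0,-0.8,0,0,-1]],
])

```text
time_s: 25.8
position: [0.5908, 0.1854, 0.1255]
tcp_rot: [[0.096, 0.995, 0.003], [0.995, -0.096, 0.002], [0.002, 0.003, -1.0]]
force: [0.0, 2.3, 1.8]
opening: 0.006
```

Call:
send_rows([
  [[0,0,0,-0.8,0,0,-1],[0,0,0,-0.8,0,0,-1],[0,0,0,-0.8,0,0,-1],[0,0,0,-0.6,0,0,-1],[0,0,0,-0.3,0,0,-1]],
])

```text
time_s: 26.3
position: [0.5867, 0.1521, 0.1239]
tcp_rot: [[0.096, 0.995, -0.0], [0.995, -0.096, -0.0], [-0.0, -0.0, -1.0]]
force: [0.2, 2.3, 1.2]
opening: 0.008
```

```bash
python3 - <<'E'
from sc import *
for i in range(3):
    capture("side");s=st();print(loc(s["position"]))
E
```

```text
26.35 [0.5866 0.1518 0.1238] [0.7 0.1 0.3] 0.007
[-0.0189713   0.11478298  0.12379437]
26.4 [0.5863 0.1519 0.1236] [ 0.2  0.1 -0.1] 0.009
[-0.01932847  0.11489548  0.12360546]
26.45 [0.586  0.1521 0.1234] [-0.8 -0.2  0.2] 0.005
[-0.01958037  0.11505897  0.12344069]
```

Pushing 2 N as expected; about 5–6 mm left.

Call:
send_rows([
  [[0,0,0,-0.2,0,0,-1],[0,0,0,-0.2,0,0,-1],[0,0,0,-0.2,0,0,-1],[0,0,0,-0.1,0,0,-1],[0,0,0,0,0,0,-1]],
])

```text
time_s: 26.95
position: [0.5855, 0.1458, 0.1236]
tcp_rot: [[0.095, 0.995, -0.002], [0.995, -0.095, -0.0], [-0.0, -0.002, -1.0]]
force: [-1.2, 1.6, -1.0]
opening: 0.004
```

```bash
python3 - <<'E'
from sc import *
for i in range(2):
    capture("side");s=st();print(loc(s["position"]))
E
```

```text
27.0 [0.5856 0.1458 0.1237] [-0.6  0.1 -0.2] 0.006
[-0.01936576  0.10869961  0.12368398]
27.05 [0.5858 0.1457 0.1238] [-1.   1.1 -0.7] 0.003
[-0.01920617  0.10869225  0.12379201]
```

Call:
send_rows([
  [[0,0,0,-0.15,0,0,-1],[0,0,0,-0.15,0,0,-1],[0,0,0,-0.1,0,0,-1],[0,0,0,0,0,0,-1],[0,0,0,0,0,0,-1]],
])

```text
time_s: 27.55
position: [0.5857, 0.1443, 0.1239]
tcp_rot: [[0.097, 0.995, 0.0], [0.995, -0.097, 0.004], [0.004, -0.0, -1.0]]
force: [0.2, 8.5, -2.0]
opening: 0.005
```

```bash
python3 - <<'E'
from sc import *
for i in range(2):
    capture("side");s=st();print(loc(s["position"]))
E
```

```text
27.6 [0.5857 0.1443 0.1239] [-0.5  8.2 -0.9] 0.003
[-0.01915752  0.10726338  0.12388929]
27.65 [0.5857 0.1443 0.1239] [-0.   8.9 -1.1] 0.011
[-0.01914178  0.10725078  0.12392282]
```

Call:
send_rows([
  [[0,0,0,1.0,0,0,-1],[0,0,0,2.5,0,0,-1],[0,0,0,2,0,0,-1],[0,0,0,0,0,-3,-1],[0,0,0,0,0,-3,-1]],
])

```text
time_s: 28.15
position: [0.5906, 0.1968, 0.1837]
tcp_rot: [[0.094, 0.996, -0.002], [0.996, -0.094, -0.002], [-0.002, -0.002, -1.0]]
force: [0.2, 0.0, 0.8]
opening: 0.004
```

Call:
send_rows([
  [[0,0,0,2,0,-3,-1],[0,0,0,2.5,0,-2,-1],[0,0,0,2.5,0,0,-1],[0,0,0,0,0,0,-1],[0,0,0,0,0,0,-1]],
])

```text
time_s: 28.65
position: [0.5975, 0.2661, 0.2338]
tcp_rot: [[0.094, 0.996, -0.0], [0.996, -0.094, -0.002], [-0.002, -0.0, -1.0]]
force: [-0.2, -0.1, -1.0]
opening: 0.01
```

```bash
python3 - <<'E'
from sc import *
st();tilt();pic('pics/end.png')
a=capture("side")
hsv=cv2.cvtColor(a,cv2.COLOR_BGR2HSV);red=((hsv[...,0]<8)|(hsv[...,0]>172))&(hsv[...,1]>170)&(hsv[...,2]>90)
n,l,S,C=cv2.connectedComponentsWithStats(red.astype(np.uint8));print([(S[k].tolist(),C[k].round(1).tolist()) for k in range(1,n) if S[k,4]>20])
b=cv2.imread("pics/side.png");hsv=cv2.cvtColor(b,cv2.COLOR_BGR2HSV);red=((hsv[...,0]<8)|(hsv[...,0]>172))&(hsv[...,1]>170)&(hsv[...,2]>90)
n,l,S,C=cv2.connectedComponentsWithStats(red.astype(np.uint8));print("start",[(C[k].round(1).tolist()) for k in range(1,n) if S[k,4]>20])
E
```

```text
28.65 [0.5975 0.2661 0.2338] [-0.2 -0.1 -1. ] 0.01
side 0.72 207
scene 0.85 537
foot x,y mm [17.05279892  3.63318455] tilt deg [ 4.70328386 -0.98367214] 11.668595639817676
[([198, 172, 10, 12, 64], [203.0, 178.3])]
start [[200.6, 177.6]]
```

View pics/end.png

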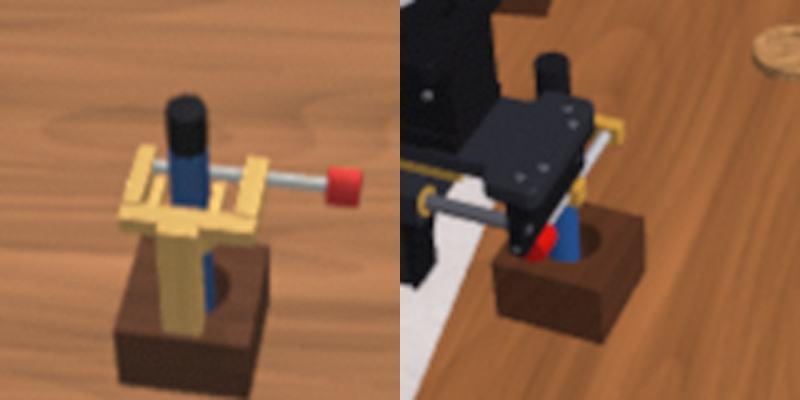

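Call:
send_rows([
  [[0,0,0,3,0,-1,-1],[0,0,0,3,0,0,-1],[0,0,0,3,0,0,-1],[0,0,0,3,0,0,-1],[0,0,0,0,0,0,-1]],
])

```text
time_s: 29.5
position: [0.6088, 0.3892, 0.2435]
tcp_rot: [[0.092, 0.996, 0.0], [0.996, -0.092, 0.002], [0.002, -0.0, -1.0]]
force: [-0.6, 0.3, -0.5]
opening: 0.005
```

```bash
python3 - <<'E'
from h import *
I={c:capture(c) for c in("scene","side")};L=[];M={c:camera_model(c) for c in I}
for c in I:
    k=regions_of(c,"scope_mid")[0]["mask"];v,u=np.nonzero(k);print(c,len(u),v.min(),v.max())
    r0=v.min();L.append((M[c],[((u[v==a].min()+u[v==a].max())/2,a) for a in range(r0+4,r0+26) if (v==a).sum()>3],r0))
z=np.linspace(.08,.215,60)
def res(q):
    o=[]
    for m,P,r0 in L:
        e=proj(0,np.c_[q[0]+(z-.21)*q[2],q[1]+(z-.21)*q[3],z],m);i=np.argsort(e[:,1])
        o+=[np.interp(b,e[i,1],e[i,0])-a for a,b in P]
    return np.array(o)
q=least_squares(res,[.594,.036,0,0],x_scale=[.01,.01,.1,.1],loss='soft_l1');print("top loc mm",(loc([*q.x[:2],.21]))*1e3,"slopes deg",np.degrees(q.x[2:]),np.abs(q.fun).mean())
for c in I:
    hsv=cv2.cvtColor(I[c],cv2.COLOR_BGR2HSV);red=((hsv[...,0]<8)|(hsv[...,0]>172))&(hsv[...,1]>170)&(hsv[...,2]>90)
    n,l,S,C=cv2.connectedComponentsWithStats(red.astype(np.uint8));print(c,[(C[k].round(1).tolist()) for k in range(1,n) if S[k,4]>20], proj(0,[w([-.02,.09,.136]),[*q.x[:2],.21]],M[c]).tolist())
for t in("eyepiece","filter0","mirror"):print(t,[(np.round(r["location"],3).tolist(),round(r["p"],2)) for r in spot_in("scene",t)[:2]])
st()
E
```

```text
scene 458 196 256
side 478 121 183
top loc mm [  1.48881422   0.30057536 210.        ] slopes deg [-1.18273491 -0.32836897] 0.1692900836132164
scene [[53.5, 19.5], [358.7, 25.4], [279.8, 222.7]] [[280.25917221298846, 223.08379357555842], [232.31513541028954, 198.44931285489682]]
side [[200.6, 176.9]] [[200.93564361036903, 177.56074323200647], [206.79765652918687, 123.61239023819724]]
eyepiece [([0.477, 0.294, 0.017], 0.66)]
filter0 [([0.479, 0.352, 0.014], 0.73)]
mirror [([0.421, 0.391, 0.013], 0.66)]
29.85 [0.6092 0.3845 0.244 ] [-1.1 -0.1 -0.1] 0.008
```

Upright to about 1°, knob back at its "in" position, small parts unmoved.

```bash
python3 -c "
from rig import *
print(bot.hand_in())"
```

```text
the job is handed in; nothing more can be done
None
```

The telescope is stowed upright in the fork with the bolt locked, and I handed the job in at about 30 s of the 72 s allowed. The hand-in reports no verdict, so this rests on my own checks.

**What I did**
- **Bolt out:** I pulled the knob out until it hit its end stop at about 14 N.
- **Lowering:** I gripped the telescope about 165 mm up and lowered it in front of the fork at 18.5°. The foot touched the bore floor at about 5 N.
- **Release:** I opened the fingers and backed away, and it leaned in the bore by itself. A camera fit gave about 19°; I expected about 23°, but both are within the 14–30° allowed.
- **Upright and locked:** I pushed it upright with closed fingers, pushed the bolt in to its stop at about 8.5 N, and moved the arm clear.

**Last checks**
- **Tilt:** the final camera fit shows it leaning about 1°, with its top within 2 mm of the bore axis.
- **Bolt:** the knob is within 1 pixel (about 2 mm) of where it should be when fully in.
- **Small parts:** the eyepiece, mirror and one filter were re-detected within about 4 mm of their starting positions, or 7 mm for the mirror. That is within what I'd expect from the detector. I did not re-check the second filter separately.
- **Arm:** it was clear of everything, with no contact force above sensor noise.

**Disagreements**
- An earlier tilt fit gave 3–5° with a foot position that is physically impossible. The gripper was partly blocking the view, so I discarded it.
- The holder's x position differed by about 2 mm between the cameras and the knob grasp. I used a value in between, and nothing jammed.

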